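# Weigh the glaze tub on the beam scale

### The arm

A 7-joint arm with a two-finger parallel gripper is mounted at the origin on the work surface. World frame = base frame: x ahead of the robot, y to its left, z up, the work surface at z = 0. Lengths are in m, angles in rad, forces in N, time in s.
With the tool pointing down it reaches from about 0.425 to 0.925 m from the base axis. Payload 6.8 kg.
Tool frame: the origin (TCP) lies at the very end of the fingers, on their centre line; the grasp point (between the pads) lies 19 mm behind it; z points along the fingers, x is the direction in which the jaws open and shut, and the axes are right-handed (so a half turn about z gives the same grasp; the last joint's range is limited). The gripper opens to 85 mm and grips with 20 to 120 N. Pads are 22 mm wide; open, the fingers measure 114 mm over their backs; the gripper's body (76 mm by 85 mm) begins 54 mm behind the grasp point. The pads swing forward as they close: fully open they stand 13 mm farther back than shut.
Start: joints at [1.067, 0.477, 0.022, 1.555, -0.011, 1.109, -0.083], TCP at [0.26, -0.623, 0.231] pointing down, gripper open.
Joint ranges: [-2.96, 2.96], [-0.34, 2.1], [-1.41, 1.46], [0.24, 2.44], [-1.37, 4.51], [0.17, 1.92], [-2.96, 2.96]. Speed limits (rad/s): [2.39, 2.39, 3.14, 3.14, 3.14, 3.14, 3.14].

### API

Orientations are given as a unit quaternion [w, x, y, z].
In Python, from station import bot gives the robot as it stands.
- The arm moves only by the shell command python3 -m creep 'ROWS' [FORCE]. ROWS is JSON, a list that holds one entry, the list of rows, each a list of 7 numbers: the shift along the tool's x, y, z in cm, then the turn, a rotation vector about the tool's x, y, z in rad, then the opening, from 0 (shut) to 1 (fully open). In form: [[[dx, dy, dz, wx, wy, wz, claw], ...]]. A call has 1 to 10 rows; each row is the pose to reach, as a shift and turn from the pose commanded when the call began, along the tool's axes at that moment; what a row does not reach only later rows make up. A row lasts 1/8 s, in which the tool goes at most 62.5 mm and 10.7 degrees, less where a joint would pass 70% of its speed; a pose out of reach is approached as far as the arm can. A call with a gripper value outside its range is refused whole. The fingers move at their own pace and stop on an object; FORCE is the grip in N (left out, the last holds). Time passes only in rows, so rows that repeat a pose let the fingers close. It gives the time, the measured TCP pose, the force and the opening at its end, in the units of the state.
- bot.get_obs(): the state, without advancing time (a new reading comes with each control period).
- bot.read_camera(name): name is "side" or "top"; returns (picture, depth): 420x560x3 uint8, blue, green, red; 420x560 float32, m along the optical axis (not along the pixel's ray), 0 where there is no reading.
- bot.calibration(name): a dict with "mtx" (3x3 intrinsics, pixels), "rvec" (rotation vector, rad) and "tvec" (3), from world to camera coordinates, as OpenCV has them. Camera axes: x right, y down, z forward; pixel columns grow to the right and rows downward; lengths in m; the calibration is good to about 2 mm. A picture is of the moment at which its call begins. calibration takes no time and is no camera call.
- bot.hand_in(): hands the job in, once; it reports no verdict.
Trained networks look in the newest picture that a camera, given by its name, has taken for a name from the list of things; names that differ only in an ending like _2 or _b are one class to them, and where a whole thing is asked for, a point or a joint stands for the part that bears it (a point fixed in the world has none). Each returns a list of dicts, best first, with "p" (0 to 1); they miss things now and then, are a little off and sometimes report something else, mostly with a low value. They report only what shows in the picture. A call takes as long as a camera call. They do not tell look-alikes from the thing itself.
- bot.find_in(camera, label): "xy" ([column, row] in pixels, amid what is visible of it).
- bot.silhouettes(camera, label): "mask" (420x560 bool, what is visible of it) and "xy" ([column, row] in pixels, amid what is visible of it).
The state is a dict: "t": time; "q": joint angles; "joint_vel": joint speeds; "joint_torque": joint torques, N m; "eef_pos": TCP position; "tool_rot": TCP orientation; "contact_force": force on the tool from outside, world axes, zero at the start; "torque": the same for the moment, N m; "gripper_width": opening from 0.0 (shut) to 1.0 (fully open).
Only numpy, scipy, OpenCV 4.12 (cv2) and the standard library are available. Lean on these libraries where they do the work, as an engineer would, in place of code of your own. Each camera call takes 0.05 s, during which the arm holds its last target.

### The job

Weigh the lidded white tub on the beam scale: hang it by its collar, upright and fully seated, in the ring at the short end of the beam. Then slide the poise along the long arm until the beam floats level, and leave it balanced and untouched. The scale's pivot is delicate, so handle the beam and the poise gently, and leave the bowls, the rib and the loop tool where they are.

Things in the scene. Friction and masses are not known exactly. Their poses are not given: they have to be found in the camera images.
- pivot (a point): Pivot of the beam, at mid-thickness, 150 mm above the bench, between two slim dark steel cheeks 168 mm high; a stop gate 166 mm high stands 45 mm from it on the ring side. The y axis points along the beam to its long arm (the poise's side), z up. The beam, 8 mm wide and 14 mm high, ends in a round knob 244 mm from the pivot; a bob below the pivot brings it level when the moments are equal
- beam (a joint): Tilt of the beam, rad: 0 = level, positive = poise end down, negative = ring down; stops at -0.09 and +0.09; damped, settles in about 1.5 s when left free. Without the tub it lies at +0.09. With the tub hung it leaves its stops only when the poise is within about 12 mm of balance; there the tilt grows about 7.5 mrad per mm of poise travel outwards
- poise (a joint): Position of the poise along the beam, m: 0 = inmost, 50 mm from the pivot; grows outwards to 0.16. Slides with about 2 N of friction, stays where left. It weighs 300 g; at balance its distance from the pivot is about (tub's weight / its weight) x 120 mm + 7 mm (the bare ring side is a little heavier), to a few mm. The filled tub's weight is unknown, 240 to 470 g
- poise_knob (a point): Centre (half-way up) of the poise's upright round steel knob, 20 mm in diameter and 46 mm tall, the place to grip or push it. Below it is the poise's steel block, 26 x 26 x 40 mm, around the beam; the block's top is 24 mm below this point. Axes as the beam's. Hold it lightly: the forces of the fingers on the scale, the squeeze of both fingers counted together, must stay under 30 N
- ring_seat (a point): Centre of the flat upper face of the open aluminium ring at the short end of the beam, 120 mm from the pivot, level with the beam's top within 1 mm: inner diameter 80 mm, outer 100 mm, 12 mm thick; fixed to the beam and tilts with it. z axis up, out of the face
- tub_knob (a point): Centre of the round upright knob (24 mm in diameter, 40 mm tall) on the lid of the white plastic tub, the place to grip it. The lid is shut tight. Its top is 20 mm below this point, the tub's foot 94 mm below. The body is round and tapered, 60 mm in diameter at the foot, 72 mm under its projecting collar of 92 mm diameter; it stands on the bench
- tub_collar (a point): Centre of the underside of the tub's collar, on the tub's axis, 62 mm above its foot and 32 mm below the centre of its knob: this face rests on the ring's upper face when the tub hangs. z axis up along the tub
- stand: The scale as a whole with its beam and poise, screwed to the bench on a wooden base 110 x 170 x 18 mm; origin at the base's underside, straight below the pivot; y axis towards the long arm
- bowls: Bystander: two nested stoneware bowls, 124 mm across, 69 mm high; origin under the centre
- rib: Bystander: flat steel rib, about 85 x 60 x 4 mm, lying on the bench
- loop_tool: Bystander: loop tool with boxwood handle, 185 mm long, 16 mm thick, lying on the bench
- tub: The white tub as a whole; origin at the centre of its foot, z up. It must not be pressed down on the ring: a push of the tub on the scale over 25 N harms the pivot. The ring gives way under a newton or two until it meets its stop, 22 mm below where it starts, and goes no further
Not all that is in view belongs to the job. What is shaped like the tub but purple is not meant.

How it is judged:
By the outcome, as a careful person would: the job done as asked, in the order asked, and still so for the second after the job is handed in, with the robot touching nothing.
It also fails if it takes over 72 s, if anything falls off the work surface, if the arm or the gripper's body presses on something with over 40 N, if the wrist force passes 120 N, or if a joint passes its speed limit or range.

## Working session

There is one attempt and no reset: what is moved stays moved. The work goes in short steps, Python scripts to look and compute and a shell command to move; the robot and the scene stay as the last step left them, time stands still between calls to the robot, and variables do not carry over. Pictures are saved under pics/ and viewed, and the job is handed in when it is done.

```bash
ls; mkdir -p pics
python3 - <<'E'
from station import bot
import cv2,numpy as np
print(bot.get_obs())
for n in("side","top"):
    im,d=bot.read_camera(n); cv2.imwrite(f"pics/{n}0.png",im); np.save(f"pics/{n}0d.npy",d)
    c=bot.calibration(n); print(n,c)
    for l in("tub","tub_knob","tub_collar","poise_knob","ring_seat","pivot","stand","bowls","rib","loop_tool","beam"):
        print(n,l,[(round(r["p"],2),np.round(r["xy"]).tolist()) for r in bot.find_in(n,l)][:4])
E
```

```text
pics
{'t': 0.0, 'q': array([ 1.06685963,  0.4777924 ,  0.02232735,  1.55646737, -0.0115299 ,
        1.1092853 , -0.08309539]), 'joint_vel': array([-0.00144967, -0.00138356, -0.00041151,  0.00057286, -0.00115717,
        0.00036316, -0.0001208 ]), 'joint_torque': array([-1.14070635e-04, -5.96453762e+01,  1.60783432e+00, -2.81201345e+01,
        1.24856411e-02,  9.33278556e-03, -1.89495915e-05]), 'eef_pos': array([ 0.26003735, -0.62225358,  0.23032391]), 'tool_rot': array([-4.61963696e-04,  8.32346397e-01, -5.54255035e-01, -7.86891396e-04]), 'contact_force': array([0.26955603, 1.14328738, 0.4859972 ]), 'torque': array([ 0.01055004, -0.00847871,  0.02806437]), 'gripper_width': 0.9995670073291691}
side {'mtx': array([[470.43471706,   0.        , 276.99420251],
       [  0.        , 470.43471706, 208.42505698],
       [  0.        ,   0.        ,   1.        ]]), 'rvec': array([ 0.547669  , -2.57178614,  1.29344793]), 'tvec': array([0.42580725, 0.29544626, 0.87960806])}
side tub [(0.97, [362.0, 168.0]), (0.81, [377.0, 214.0]), (0.73, [330.0, 197.0])]
side tub_knob [(0.84, [378.0, 216.0])
[... 653 characters left out ...]
]), 'tvec': array([-0.13346779,  0.55712345,  0.93082682])}
top tub [(0.87, [349.0, 308.0]), (0.79, [429.0, 264.0]), (0.75, [356.0, 245.0])]
top tub_knob [(0.93, [431.0, 264.0]), (0.83, [350.0, 307.0]), (0.82, [358.0, 245.0]), (0.65, [172.0, 137.0])]
top tub_collar [(0.82, [359.0, 243.0]), (0.75, [429.0, 263.0]), (0.68, [349.0, 310.0])]
top poise_knob [(0.76, [144.0, 197.0]), (0.46, [290.0, 133.0])]
top ring_seat [(0.69, [176.0, 197.0])]
top pivot [(0.89, [178.0, 196.0]), (0.24, [168.0, 137.0])]
top stand [(0.82, [178.0, 203.0]), (0.22, [359.0, 246.0])]
top bowls [(0.71, [289.0, 134.0])]
top rib [(0.74, [214.0, 288.0])]
top loop_tool [(0.65, [171.0, 138.0])]
top beam [(0.93, [181.0, 197.0])]
```

View pics/side0.png

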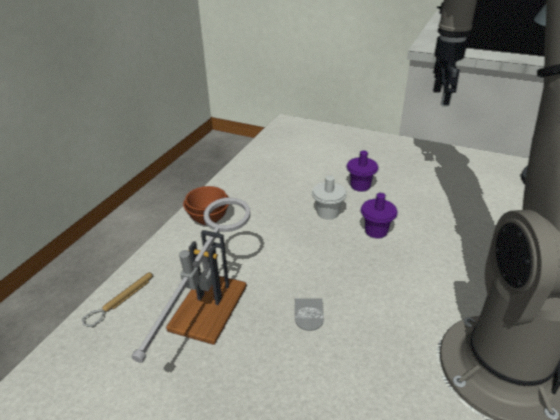

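View pics/top0.png

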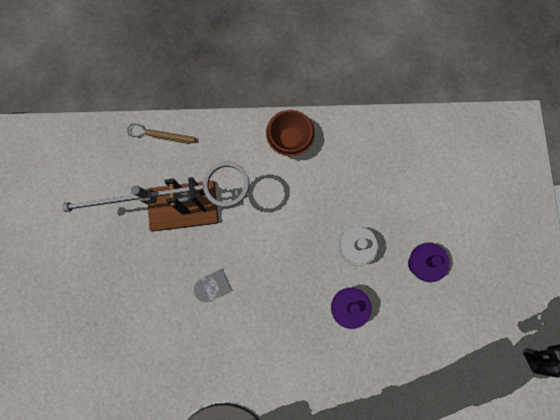

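The white tub is at top (359,245) / side (329,195), with purple look-alikes at (350,307) and (429,263). The ring is at top (227,184), the poise at (144,195), and the beam end knob at (67,207). I'll measure them with depth next.

```bash
cat > h.py <<'E'
import numpy as np,cv2
from station import bot
def cam(n):
    c=bot.calibration(n);R=cv2.Rodrigues(np.array(c["rvec"]))[0];return np.array(c["mtx"]),R,np.array(c["tvec"]).ravel()
def cloud(n,d):
    K,R,t=cam(n);h,w=d.shape;u,v=np.meshgrid(np.arange(w),np.arange(h))
    P=np.stack([(u-K[0,2])/K[0,0]*d,(v-K[1,2])/K[1,1]*d,d],-1)
    W=(P-t)@R; W[d==0]=np.nan; return W
def proj(n,X):
    K,R,t=cam(n);p=(np.atleast_2d(X)@R.T+t)@K.T;return p[:,:2]/p[:,2:]
def tri(ps):
    A=[];b=[]
    for n,uv in ps:
        K,R,t=cam(n);P=K@np.c_[R,t]
        for i in(0,1):
            r=P[i]-uv[i]*P[2];A.append(r[:3]/np.linalg.norm(r[:3]));b.append(-r[3]/np.linalg.norm(r[:3]))
    x,res,_,_=np.linalg.lstsq(np.array(A),np.array(b),rcond=None);return x,np.sqrt(res)
def circ(P):
    A=np.c_[2*P[:,:2],np.ones(len(P))];s=np.linalg.lstsq(A,(P[:,:2]**2).sum(1),rcond=None)[0]
    return s[:2],np.sqrt(s[2]+s[0]**2+s[1]**2)
E
python3 - <<'E'
from h import *
np.set_printoptions(precision=4,suppress=True)
for n,(u0,u1,v0,v1) in {"top":(325,400,215,285),"side":(300,356,165,225)}.items():
    d=np.load(f"pics/{n}0d.npy");W=cloud(n,d);im=cv2.imread(f"pics/{n}0.png")
    B=W[v0:v1,u0:u1].reshape(-1,3);C=im[v0:v1,u0:u1].reshape(-1,3).astype(int)
    m=(B[:,2]>0.02); white=m&(C.max(1)-C.min(1)<40)
    Q=B[white]; print(n,"zmax",np.nanpercentile(Q[:,2],[50,90,99]))
    k=Q[Q[:,2]>0.083];print(" knob",len(k),k.mean(0),k.min(0),k.max(0))
    c=Q[(Q[:,2]>0.055)&(Q[:,2]<0.083)];print(" collar",len(c),c.min(0),c.max(0),(c.min(0)+c.max(0))/2)
# ring
d=np.load("pics/top0d.npy");W=cloud("top",d)
B=W[150:220,195:258].reshape(-1,3);B=B[(B[:,2]>0.12)&(B[:,2]<0.25)]
print("ring",len(B),B.min(0),B.max(0),B.mean(0))
for p in [(67,207),(100,201),(120,199),(144,191),(138,190),(175,190),(180,195),(190,190),(227,163),(227,205),(206,184),(248,184)]:
    print("top",p,W[p[1]-1:p[1]+2,p[0]-1:p[0]+2].reshape(-1,3)[4], np.nanmax(W[p[1]-2:p[1]+3,p[0]-2:p[0]+3,2]))
E
python3 - <<'E'
import cv2
a=cv2.imread('pics/top0.png')[150:235,55:265];b=cv2.imread('pics/side0.png')[185:375,120:260]
cv2.imwrite('pics/top0z.png',cv2.resize(a,None,fx=3.8,fy=3.8,interpolation=cv2.INTER_CUBIC))
cv2.imwrite('pics/side0z.png',cv2.resize(b,None,fx=3.1,fy=3.1,interpolation=cv2.INTER_CUBIC))
E
```

```text
top zmax [0.0752 0.0805 0.1169]
 knob 120 [ 0.4634 -0.3253  0.1106] [ 0.4526 -0.3382  0.0834] [ 0.4754 -0.3154  0.1191]
 collar 1102 [ 0.4203 -0.3733  0.0637] [ 0.5096 -0.2823  0.0817] [ 0.465  -0.3278  0.0727]
side zmax [0.0719 0.0925 0.1138]
 knob 118 [ 0.4646 -0.3163  0.1027] [ 0.4532 -0.3318  0.0833] [ 0.4772 -0.3068  0.1151]
 collar 577 [ 0.4213 -0.4767  0.0563] [ 0.5123 -0.2734  0.0829] [ 0.4668 -0.3751  0.0696]
ring 767 [ 0.5456 -0.0828  0.1219] [0.6444 0.0403 0.1763] [ 0.5936 -0.0262  0.1647]
top (67, 207) [0.5577 0.3164 0.1402] 0.14249522954607474
top (100, 201) [0.5688 0.2448 0.1414] 0.1453904251406774
top (120, 199) [0.5706 0.1989 0.1479] 0.1498419728584921
top (144, 191) [0.5781 0.1358 0.1831] 0.19186018686855766
top (138, 190) [0.5749 0.1407 0.2054] 0.20660415608267022
top (175, 190) [0.5857 0.0783 0.1548] 0.15991545280333072
top (180, 195) [0.5832 0.0762 0.1177] 0.1322863965528068
top (190, 190) [0.5821 0.0436 0.1654] 0.16960299104135826
top (227, 163) [ 0.6388 -0.0362  0.1696] 0.17218425226141204
top (227, 205) [ 0.5467 -0.0356  0.1679] 0.17104998850886263
top (206, 184) [0.5948 0.0097 0.1641] 0.16470533671059215
top (248, 184) [ 0.5898 -0.0811  0.1735] 0.17598219518984834
```

View pics/top0z.png

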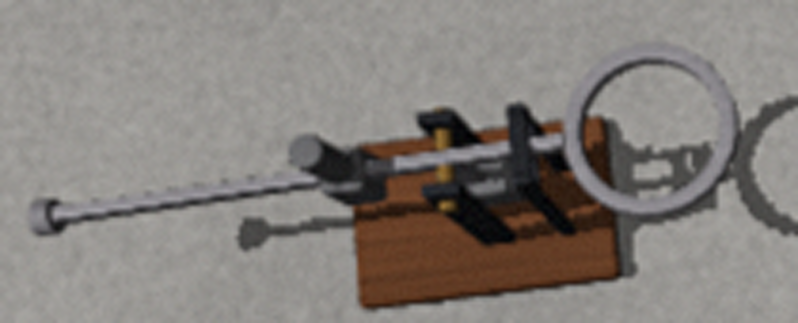

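View pics/side0z.png

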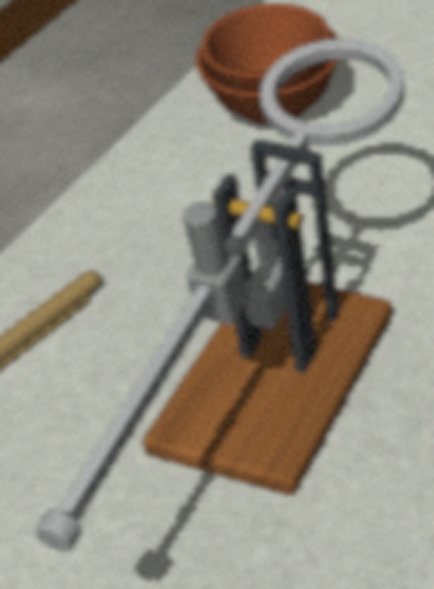

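```bash
cat > fit.py <<'E'
from h import *
from scipy.optimize import minimize
S=4
th=np.linspace(0,2*np.pi,72,endpoint=False)
def disk(c,r,R=np.eye(3)):
    return np.asarray(c)+ (np.c_[r*np.cos(th),r*np.sin(th),0*th])@R.T
def fillhull(img,n,P,box,val=1):
    q=(proj(n,P)-[box[0],box[2]]+0.5)*S
    h=cv2.convexHull(q.astype(np.float32)); cv2.fillConvexPoly(img,np.round(h).astype(np.int32),val)
def blank(box): return np.zeros(((box[3]-box[2])*S,(box[1]-box[0])*S),np.uint8)
def down(img): return cv2.resize(img.astype(np.float32),None,fx=1/S,fy=1/S,interpolation=cv2.INTER_AREA)
def Rx(a): return cv2.Rodrigues(np.array([a,0,0.]))[0]
def Rz(a): return cv2.Rodrigues(np.array([0,0,a]))[0]
def scaleR(yaw,tilt): return Rz(yaw)@Rx(-tilt)   # +tilt: +y end down
def ring_img(n,c,R,box):
    z=R[:,2]; o=blank(box); fillhull(o,n,np.r_[disk(c,.05,R),disk(c-.012*z,.05,R)],box)
    a=blank(box);fillhull(a,n,disk(c,.04,R),box);b=blank(box);fillhull(b,n,disk(c-.012*z,.04,R),box)
    o[(a>0)&(b>0)]=0; return down(o)
def tub_img(n,c,box,ct=.078,R=np.eye(3)):
    o=blank(box);c=np.asarray(c)
    for (z0,r0,z1,r1) in((0,.03,.062,.036),(.062,.046,ct-.004,.046),(.074,.012,.114,.012)):
        fillhull(o,n,np.r_[disk(c+R@[0,0,z0],r0,R),disk(c+R@[0,0,z1],r1,R)],box)
    return down(o)
E
python3 - <<'E'
from fit import *
np.set_printoptions(precision=4,suppress=True)
for n in("top","side"):
    K,R,t=cam(n);print(n,"cam at",-R.T@t)
tb={"top":(325,400,215,285),"side":(300,356,165,225)}
M={}
for n,b in tb.items():
    im=cv2.imread(f"pics/{n}0.png");d=np.load(f"pics/{n}0d.npy");W=cloud(n,d)
    s=bot.silhouettes(n,"tub")
    for r in s: print(n,round(r["p"],2),np.round(r["xy"]),r["mask"].sum())
    tgt=np.array([359,245] if n=="top" else [329,196])
    r=min(s,key=lambda r:np.linalg.norm(r["xy"]-tgt)); M[n]=r["mask"][b[2]:b[3],b[0]:b[1]].astype(np.float32)
    print(" colour/depth count",((W[...,2]>.012)[b[2]:b[3],b[0]:b[1]]).sum())
    def cost(p): 
        return np.abs(tub_img(n,(p[0],p[1],0),b)-M[n]).sum()
    o=minimize(cost,[.465,-.326],method="Nelder-Mead",options=dict(initial_simplex=[[.465,-.326],[.470,-.326],[.465,-.32]]));print(n,"tub",o.x,o.fun,M[n].sum())
# ring
rb={"top":(198,255,155,212),"side":(200,256,190,235)}
for n,b in rb.items():
    d=np.load(f"pics/{n}0d.npy");W=cloud(n,d)[b[2]:b[3],b[0]:b[1]];m=((W[...,2]>.13)).astype(np.float32)
    cv2.imwrite(f"pics/ringm_{n}.png",cv2.resize(m*255,None,fx=6,fy=6,interpolation=0))
    Rr=scaleR(.106,.09)
    def cost(p): return np.abs(ring_img(n,np.array([p[0],p[1],.1678]),Rr,b)-m).sum()
    x0=[.595,-.033];o=minimize(cost,x0,method="Nelder-Mead",options=dict(initial_simplex=[x0,[.6,-.033],[.595,-.027]]));print(n,"ring",o.x,o.fun,m.sum())
E
```

```text
top cam at [ 0.3656 -0.1406  1.0204]
side cam at [0.1501 0.6558 0.7679]
top 0.95 [359. 248.] 1263
top 0.85 [347. 305.] 1333
top 0.7 [432. 264.] 1239
 colour/depth count 1222
top tub [ 0.4658 -0.3261] 59.25 1263.0
side 0.78 [328. 199.] 984
side 0.72 [362. 172.] 834
side 0.61 [377. 215.] 1207
 colour/depth count 1109
side tub [ 0.467  -0.3222] 107.1875 984.0
top ring [ 0.5957 -0.0321] 110.75 710.0
side ring [ 0.5977 -0.0275] 169.125 762.0[ WARN:0@3.152] global loadsave.cpp:1063 imwrite_ Unsupported depth image for selected encoder is fallbacked to CV_8U.
```

```bash
cat >> h.py <<'E'
from scipy.spatial.transform import Rotation as Ro
def toolR(o=None):
    o=o or bot.get_obs();w,x,y,z=o["tool_rot"];return Ro.from_quat([x,y,z,w])
def down_R(yaw): # tool x at world angle yaw, z down
    c,s=np.cos(yaw),np.sin(yaw);return Ro.from_matrix(np.array([[c,s,0],[s,-c,0],[0,0,-1.]]))
def delta(pos,R):
    o=bot.get_obs();R0=toolR(o);d=R0.inv().apply(np.asarray(pos)-o["eef_pos"])*100
    return np.round(np.r_[d,(R0.inv()*R).as_rotvec()],3)
E
python3 - <<'E'
from h import *
print(toolR().as_matrix().round(3))
print(delta([.4664,-.3242,.20],down_R(.106)))
E
```

```text
[[ 0.386 -0.923  0.   ]
 [-0.923 -0.386 -0.   ]
 [ 0.    -0.    -1.   ]]
[-19.61  -30.533   3.134   0.     -0.     -1.281]
```

```bash
python3 -m creep '[[[-2,-3,0,0,0,-0.15,1],[-4.5,-7,0.3,0,0,-0.3,1],[-7,-11,0.6,0,0,-0.45,1],[-10,-15.5,1,0,0,-0.6,1],[-12.5,-19.5,1.5,0,0,-0.75,1],[-15,-23.5,2,0,0,-0.9,1],[-17.3,-27,2.5,0,0,-1.05,1],[-18.8,-29.2,3,0,0,-1.18,1],[-19.6,-30.5,3.1,0,0,-1.28,1],[-19.6,-30.5,3.1,0,0,-1.28,1]]]'
python3 - <<'E'
from h import *
im,d=bot.read_camera("top");cv2.imwrite("pics/top1.png",im)
im,d=bot.read_camera("side");cv2.imwrite("pics/side1.png",im)
print(bot.get_obs()["t"],bot.get_obs()["contact_force"],delta([.4664,-.3242,.079],down_R(.106)))
E
```

```text
t: 2.55
eef_pos: [0.4669, -0.3233, 0.2004]
tool_rot: [-0.0, 0.999, 0.053, 0.0]
contact_force: [-1.3, -0.4, -0.8]
gripper_width: 1.0
2.65 [-0.11015524 -0.74115652  0.20153583] [ 8.600e-02 -1.020e-01  1.214e+01  1.000e-03  0.000e+00 -4.000e-03]
```

View pics/top1.png

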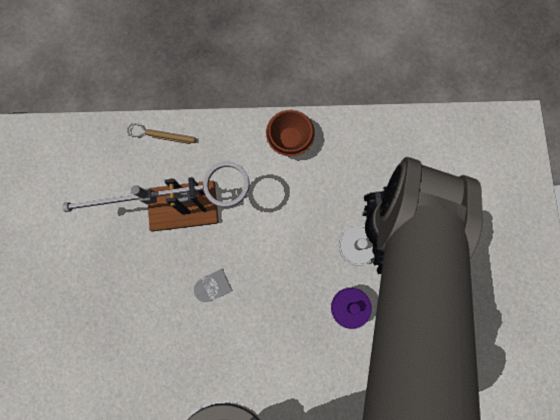

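View pics/side1.png

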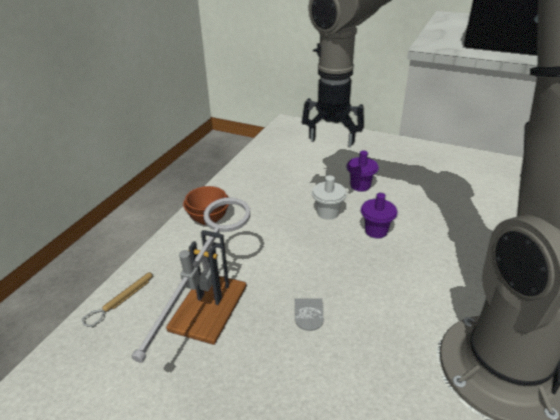

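Run:
```python
from h import *
o=bot.get_obs();p=o["eef_pos"];print(p,proj("side",p))
x=toolR().as_matrix()[:,0]
for s in(-1,1):print(proj("side",p+s*.0425*x+[0,0,.013]))
im=cv2.imread("pics/side1.png")[90:230,280:400];cv2.imwrite("pics/side1z.png",cv2.resize(im,None,fx=4,fy=4,interpolation=cv2.INTER_CUBIC))
```

```text
[ 0.46567034 -0.32523675  0.20039868] [[331.41967222 146.98797247]]
[[348.82923245 144.69714344]]
[[314.85703763 139.94836465]]
```

View pics/side1z.png

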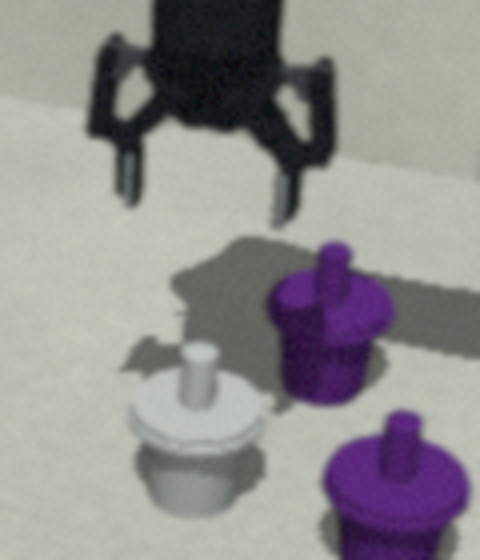

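```bash
python3 -m creep '[[[0,0,3,0,0,0,1],[0,0,6,0,0,0,1],[0,0,9,0,0,0,1],[0,0,11,0,0,0,1],[0,0,12.1,0,0,0,1],[0,0,12.1,0,0,0,1]]]'
python3 -m creep '[[[0,0,0,0,0,0,0.4],[0,0,0,0,0,0,0.1],[0,0,0,0,0,0,0],[0,0,0,0,0,0,0],[0,0,0,0,0,0,0],[0,0,0,0,0,0,0]]]' 50
python3 - <<'E'
from h import *
im,d=bot.read_camera("side");cv2.imwrite("pics/side2.png",im);im=im[90:230,260:420]
cv2.imwrite("pics/side2z.png",cv2.resize(im,None,fx=4,fy=4,interpolation=cv2.INTER_CUBIC))
E
```

```text
t: 3.4
eef_pos: [0.4655, -0.3249, 0.0789]
tool_rot: [-0.0, 0.999, 0.052, -0.0]
contact_force: [-0.8, -0.5, -0.0]
gripper_width: 1.0
t: 4.15
eef_pos: [0.4662, -0.3246, 0.0798]
tool_rot: [0.0, 0.999, 0.052, 0.0]
contact_force: [-2.0, 0.3, 5.9]
gripper_width: 0.273
```

View pics/side2z.png

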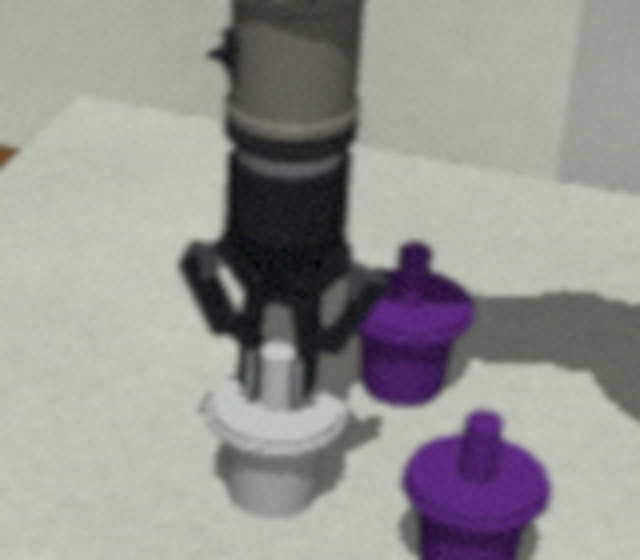

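```bash
python3 -m creep '[[[0,0,-2,0,0,0,0],[0,0,-6,0,0,0,0],[0,0,-10,0,0,0,0],[0,0,-13,0,0,0,0],[0,0,-15,0,0,0,0],[0,0,-15,0,0,0,0],[0,0,-15,0,0,0,0],[0,0,-15,0,0,0,0]]]'
for i in 1 2 3 4; do python3 -m creep '[[[0,0,0,0,0,0,0],[0,0,0,0,0,0,0]]]' | grep -E "contact|eef"; done
python3 - <<'E'
from h import *
f=[]
im,d=bot.read_camera("side");cv2.imwrite("pics/side3.png",im)
for i in range(8):
    bot.read_camera("top");f.append(bot.get_obs()["contact_force"])
print(np.array(f).round(2)); print(np.mean(f,0))
im=im[60:200,260:420];cv2.imwrite("pics/side3z.png",cv2.resize(im,None,fx=4,fy=4,interpolation=cv2.INTER_CUBIC))
E
```

```text
t: 5.2
eef_pos: [0.4654, -0.324, 0.2278]
tool_rot: [-0.001, 0.999, 0.053, -0.001]
contact_force: [0.2, -0.6, -2.8]
gripper_width: 0.268
eef_pos: [0.466, -0.3243, 0.2289]
contact_force: [-0.4, -0.9, -2.8]
eef_pos: [0.4661, -0.3244, 0.2293]
contact_force: [0.1, 0.0, -3.2]
eef_pos: [0.4661, -0.3244, 0.2293]
contact_force: [0.1, -0.3, -3.2]
eef_pos: [0.4661, -0.3244, 0.2293]
contact_force: [0.4, -0.1, -2.3]
[[ 0.11 -0.06 -3.47]
 [-0.01  0.2  -3.34]
 [-0.29 -0.76 -2.78]
 [ 0.23  0.29 -2.61]
 [-0.09  0.36 -2.6 ]
 [-1.45  0.78 -2.68]
 [-0.92  0.11 -3.4 ]
 [-0.19  0.41 -2.67]]
[-0.32633583  0.16795411 -2.94446581]
```

View pics/side3z.png

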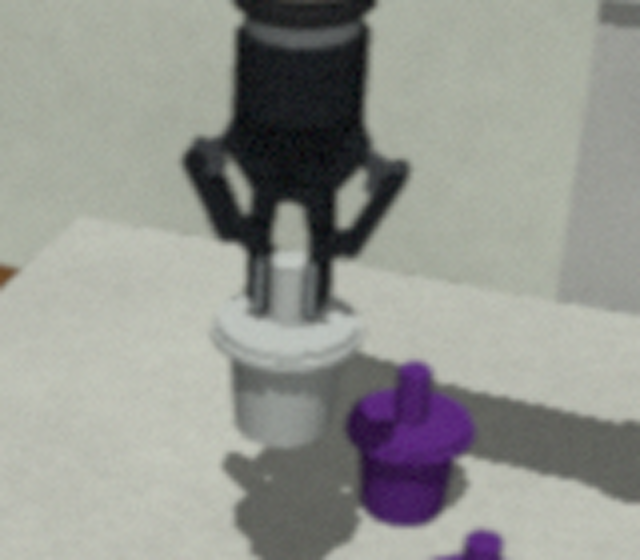

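Run:
```python
from h import *
print(delta([.5964,-.0300,.275],down_R(.106)))
```

```text
[ 1.6042e+01 -2.7914e+01 -4.5690e+00  0.0000e+00 -0.0000e+00 -1.0000e-03]
```

```bash
python3 -m creep '[[[0.8,-1.4,-1.5,0,0,0,0],[2.7,-4.7,-3,0,0,0,0],[5,-8.7,-4.6,0,0,0,0],[7.5,-13,-4.6,0,0,0,0],[10,-17.4,-4.6,0,0,0,0],[12.3,-21.4,-4.6,0,0,0,0],[14.3,-24.9,-4.6,0,0,0,0],[15.5,-27,-4.6,0,0,0,0],[16,-27.9,-4.6,0,0,0,0],[16,-27.9,-4.6,0,0,0,0]]]'
python3 -m creep '[[[0,0,0,0,0,0,0],[0,0,0,0,0,0,0],[0,0,0,0,0,0,0]]]'
python3 - <<'E'
from h import *
for n in("side","top"):
    im,d=bot.read_camera(n);cv2.imwrite(f"pics/{n}4.png",im);np.save(f"pics/{n}4d.npy",d)
print(bot.get_obs()["eef_pos"],bot.get_obs()["contact_force"])
a=cv2.imread("pics/side4.png")[120:300,140:300];cv2.imwrite("pics/side4z.png",cv2.resize(a,None,fx=3.3,fy=3.3,interpolation=cv2.INTER_CUBIC))
E
```

```text
t: 7.9
eef_pos: [0.5961, -0.0294, 0.2758]
tool_rot: [0.0, 0.999, 0.053, 0.0]
contact_force: [0.5, -0.5, -2.2]
gripper_width: 0.263
t: 8.28
eef_pos: [0.5958, -0.031, 0.2753]
tool_rot: [0.0, 0.999, 0.052, -0.0]
contact_force: [0.1, -0.2, -2.3]
gripper_width: 0.268
[ 0.59590163 -0.03061532  0.27533858] [ 0.44312336  0.40508341 -1.67771013]
```

View pics/side4z.png

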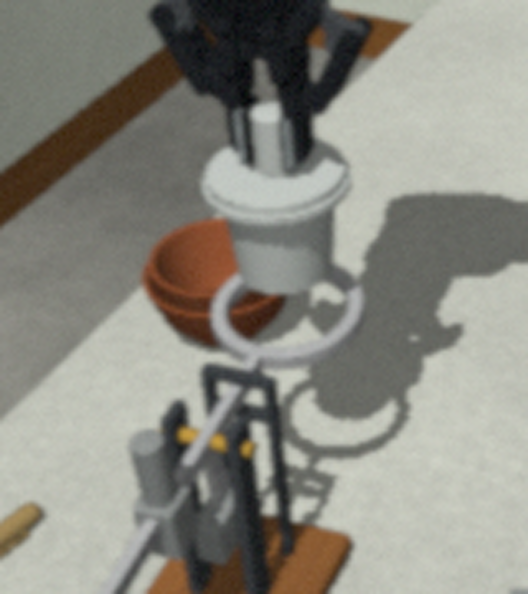

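View pics/top4.png

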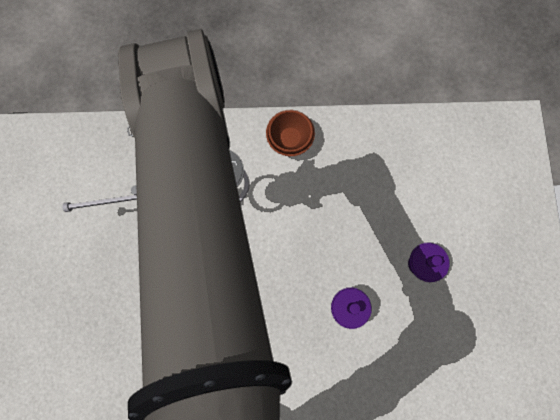

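```bash
cat > ov.py <<'E'
from fit import *
def overlay(n,im,items,box,f,out):
    a=cv2.resize(im[box[2]:box[3],box[0]:box[1]],None,fx=f,fy=f,interpolation=cv2.INTER_CUBIC)
    for P,col in items:
        q=(proj(n,P)-[box[0],box[2]]+0.5)*f
        cv2.polylines(a,[np.round(q*8).astype(np.int32)],True,col,1,cv2.LINE_AA,3)
    cv2.imwrite(out,a)
E
python3 - <<'E'
from ov import *
np.set_printoptions(precision=4,suppress=True)
im=cv2.imread("pics/side4.png");d=np.load("pics/side4d.npy");W=cloud("side",d)
b=(190,256,140,215);c0=np.array([.596,-.0306])
sub=W[b[2]:b[3],b[0]:b[1]];col=im[b[2]:b[3],b[0]:b[1]].astype(int)
m=((np.hypot(sub[...,0]-c0[0],sub[...,1]-c0[1])<.07)&(sub[...,2]>.185)&(col.min(2)>90)&(col.max(2)-col.min(2)<35)).astype(np.float32)
ign=np.zeros_like(m);ign[:173-b[2],208-b[0]:240-b[0]]=1
z0=.1957
def img(p,ct=.074):
    o=blank(b);c=np.array([p[0],p[1],z0])
    for (a0,r0,a1,r1) in((0,.03,.062,.036),(.062,.046,ct,.046)):
        fillhull(o,"side",np.r_[disk(c+[0,0,a0],r0),disk(c+[0,0,a1],r1)],b)
    return down(o)
for ct in(.068,.071,.074):
    o=minimize(lambda p:(np.abs(img(p,ct)-m)*(1-ign)).sum(),c0,method="Nelder-Mead",options=dict(initial_simplex=[c0,c0+[.004,0],c0+[0,.004]]));print(ct,o.x,o.fun,m.sum())
x=o.x
C=np.r_[x,z0]
Rr=scaleR(.106,.09);rc=np.array([.5977,-.0275,.1678])
it=[(disk(C,.03),(0,0,255)),(disk(C+[0,0,.062],.046),(0,0,255)),(disk(C+[0,0,.074],.046),(0,255,255)),(disk(rc,.05,Rr),(0,255,0)),(disk(rc,.04,Rr),(0,255,0))]
overlay("side",im,it,(185,265,140,240),6,"pics/ov4.png")
im0=cv2.imread("pics/side0.png");overlay("side",im0,it[3:],(190,265,180,240),8,"pics/ov0.png")
E
```

```text
0.068 [ 0.5977 -0.0315] 73.0 1609.0
0.071 [ 0.5974 -0.0309] 81.625 1609.0
0.074 [ 0.5971 -0.0309] 100.25 1609.0
```

View pics/ov4.png

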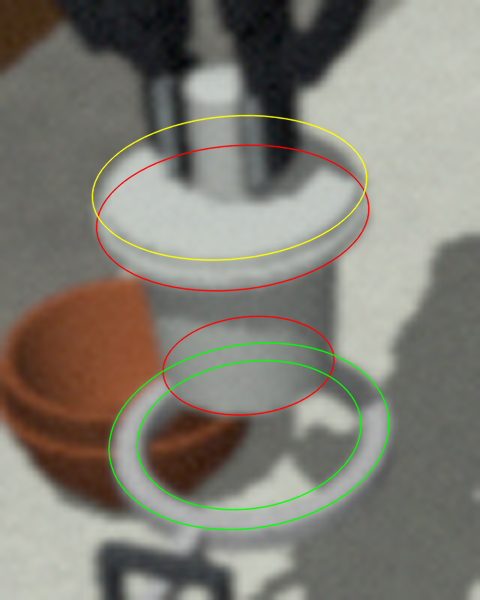

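View pics/ov0.png

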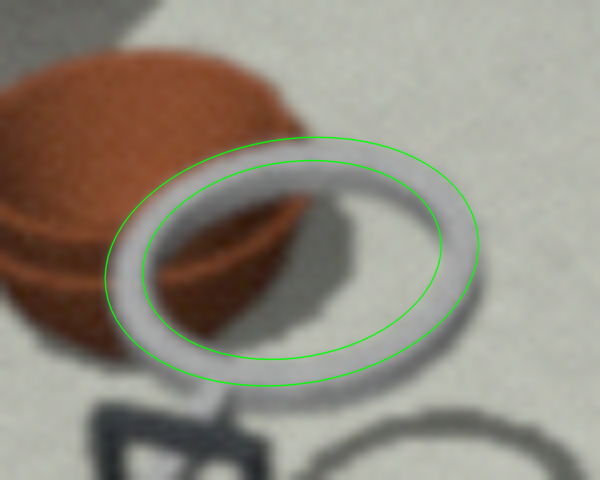

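```bash
python3 -m creep '[[[0.05,-0.15,0.8,0,0,0,0],[0.05,-0.15,2.2,0,0,0,0],[0.05,-0.15,3.6,0,0,0,0],[0.05,-0.15,5,0,0,0,0],[0.05,-0.15,6,0,0,0,0],[0.05,-0.15,6.5,0,0,0,0],[0.05,-0.15,6.5,0,0,0,0],[0.05,-0.15,6.5,0,0,0,0]]]'
python3 - <<'E'
from ov import *
im,d=bot.read_camera("side");cv2.imwrite("pics/side5.png",im);np.save("pics/side5d.npy",d)
o=bot.get_obs();p=o["eef_pos"];print(p,o["contact_force"])
Rr=scaleR(.106,.09);rc=np.array([.5977,-.0275,.1678])
it=[(disk(rc,.05,Rr),(0,255,0)),(disk(rc,.04,Rr),(0,255,0))]
overlay("side",im,it,(180,265,150,240),6.6,"pics/ov5.png")
E
```

```text
t: 9.38
eef_pos: [0.5967, -0.0285, 0.2109]
tool_rot: [0.0, 0.999, 0.052, 0.001]
contact_force: [-0.6, -0.5, -3.4]
gripper_width: 0.267
[ 0.59671631 -0.0285695   0.2108887 ] [ 0.03005196 -0.08338652 -2.4554134 ]
```

View pics/ov5.png

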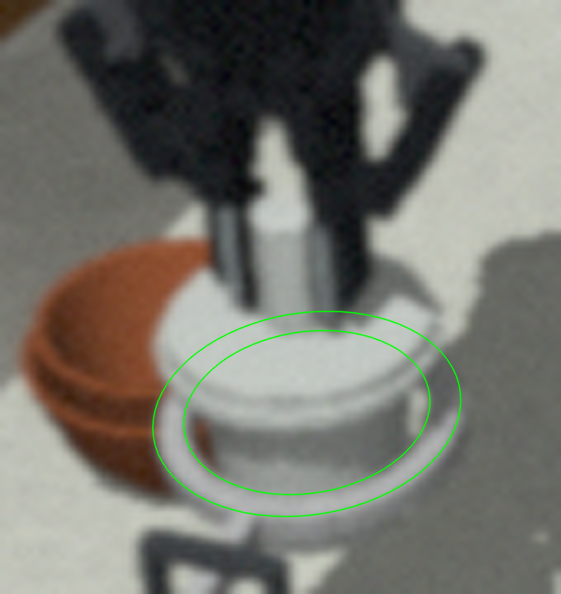

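```bash
python3 -m creep '[[[0,0.08,0.5,0,0,0,0],[0,0.08,1.1,0,0,0,0],[0,0.08,1.6,0,0,0,0],[0,0.08,2,0,0,0,0],[0,0.08,2.4,0,0,0,0],[0,0.08,2.7,0,0,0,0],[0,0.08,3,0,0,0,0],[0,0.08,3.3,0,0,0,0],[0,0.08,3.3,0,0,0,0]]]'
python3 - <<'E'
from ov import *
im,d=bot.read_camera("side");cv2.imwrite("pics/side6.png",im);np.save("pics/side6d.npy",d)
o=bot.get_obs();p=o["eef_pos"];print(p,o["contact_force"],o["torque"])
overlay("side",im,[],(120,265,150,370),2.7,"pics/ov6b.png")
overlay("side",im,[],(180,265,150,240),6.6,"pics/ov6.png")
E
```

```text
t: 10.55
eef_pos: [0.5964, -0.0294, 0.1771]
tool_rot: [-0.0, 0.999, 0.052, -0.0]
contact_force: [-0.2, -0.8, -1.9]
gripper_width: 0.266
[ 0.59635849 -0.02942612  0.17725789] [-0.61350552  0.08612232 -1.90781991] [-0.15646333  0.04450483 -0.02470532]
```

View pics/ov6.png

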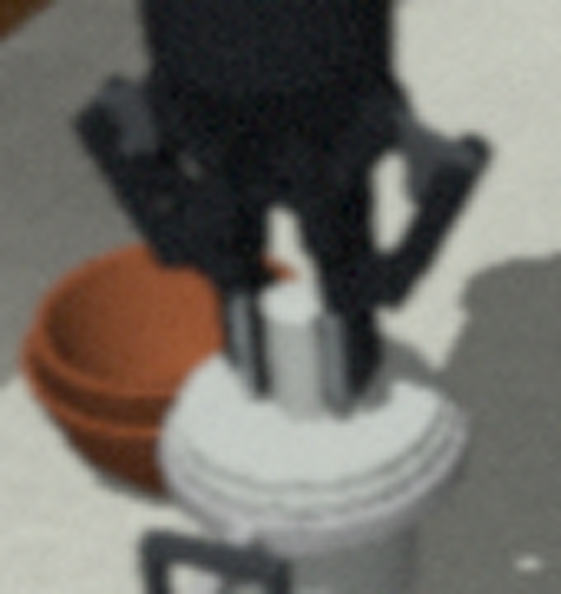

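View pics/ov6b.png

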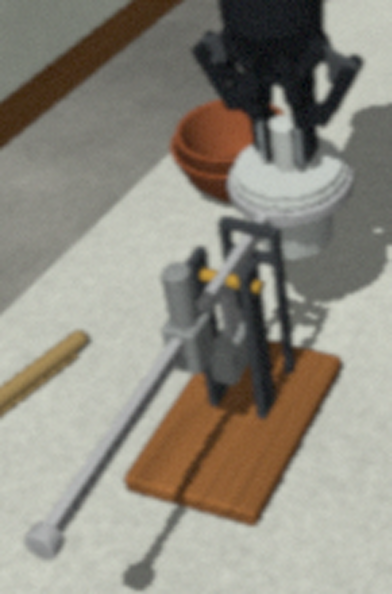

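```bash
python3 -m creep '[[[0,0,0.2,0,0,0,0],[0,0,0.4,0,0,0,0],[0,0,0.6,0,0,0,0],[0,0,0.7,0,0,0,0],[0,0,0.7,0,0,0,0],[0,0,0.7,0,0,0,0]]]'
python3 - <<'E'
from ov import *
im,d=bot.read_camera("side");cv2.imwrite("pics/side7.png",im)
o=bot.get_obs();p=o["eef_pos"];print(p,o["contact_force"],o["torque"])
overlay("side",im,[],(120,265,150,370),2.7,"pics/ov7.png")
E
```

```text
t: 11.35
eef_pos: [0.5965, -0.0296, 0.1704]
tool_rot: [0.0, 0.999, 0.052, 0.0]
contact_force: [-0.4, -1.3, -0.9]
gripper_width: 0.269
[ 0.59651826 -0.02950257  0.1704038 ] [-1.18065255 -1.72705703 -1.7213267 ] [-0.27414636 -0.12535019  0.09110013]
```

View pics/ov7.png

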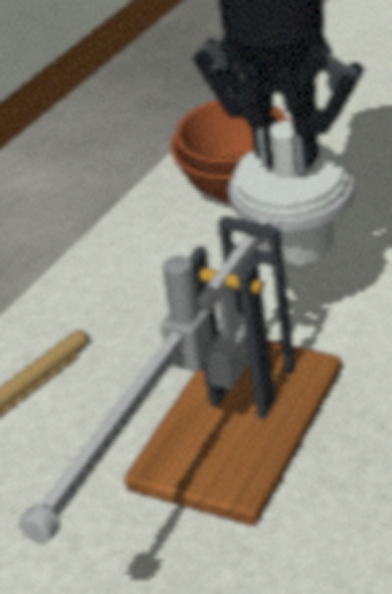

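```bash
python3 -m creep '[[[0,0,0,0,0,0,0.3],[0,0,0,0,0,0,0.34],[0,0,0,0,0,0,0.4],[0,0,0,0,0,0,0.6],[0,0,0,0,0,0,0.8],[0,0,0,0,0,0,0.8],[0,0,0,0,0,0,0.8],[0,0,0,0,0,0,0.8]]]'
python3 - <<'E'
from ov import *
im,d=bot.read_camera("side");cv2.imwrite("pics/side8.png",im)
o=bot.get_obs();p=o["eef_pos"];print(p,o["contact_force"],o["torque"])
overlay("side",im,[],(120,265,150,370),2.7,"pics/ov8.png")
overlay("side",im,[],(180,265,150,240),6.6,"pics/ov8b.png")
E
```

```text
t: 12.4
eef_pos: [0.5964, -0.0294, 0.1703]
tool_rot: [-0.0, 0.999, 0.052, -0.0]
contact_force: [-0.3, 0.3, -0.1]
gripper_width: 0.799
[ 0.59639233 -0.02942632  0.17029845] [-0.39510434 -0.23422484 -0.26603175] [0.04198173 0.06158598 0.0034859 ]
```

View pics/ov8.png

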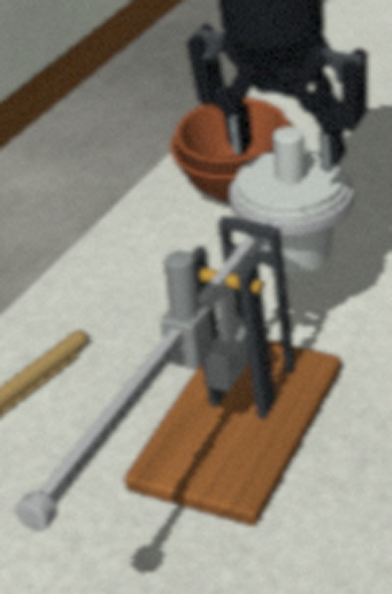

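View pics/ov8b.png

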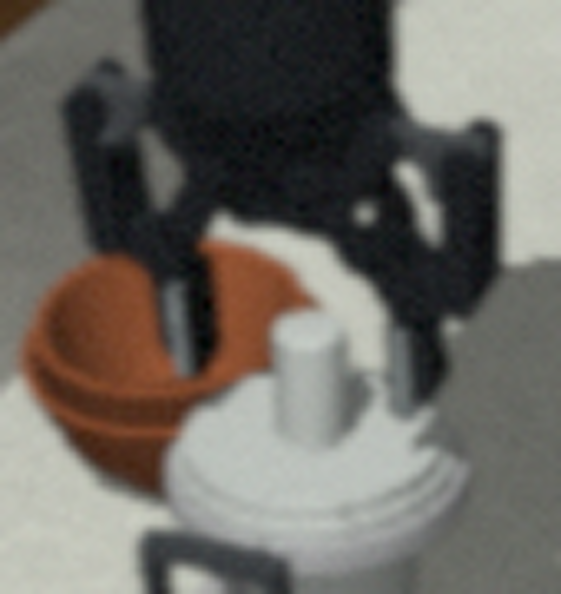

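```bash
python3 -m creep '[[[0,0,-1,0,0,0,0.8],[0,0,-3,0,0,0,0.8],[0,0,-6,0,0,0,0.8],[0,0,-9,0,0,0,0.8],[0,0,-11,0,0,0,0.7],[0,0,-12,0,0,0,0.6],[0,0,-12,0,0,0,0.5]]]'
python3 - <<'E'
from ov import *
print(bot.get_obs()["q"].round(2))
for s in(1,-1): print(delta([.5788,.136,.30],down_R(.106+s*np.pi/2)))
im,d=bot.read_camera("side");cv2.imwrite("pics/side9.png",im);np.save("pics/side9d.npy",d)
overlay("side",im,[],(120,265,150,370),2.7,"pics/ov9.png")
E
```

```text
t: 13.32
eef_pos: [0.5968, -0.0293, 0.2914]
tool_rot: [0.0, 0.999, 0.052, 0.001]
contact_force: [0.2, -0.1, 0.0]
gripper_width: 0.5
[ 0.34  0.34 -0.51  1.65  0.18  1.19 -0.1 ]
[-5.3000e-02 -1.6631e+01 -8.6500e-01  2.0000e-03 -1.0000e-03 -1.5720e+00]
[-5.3000e-02 -1.6631e+01 -8.6500e-01 -1.0000e-03 -2.0000e-03  1.5700e+00]
```

View pics/ov9.png

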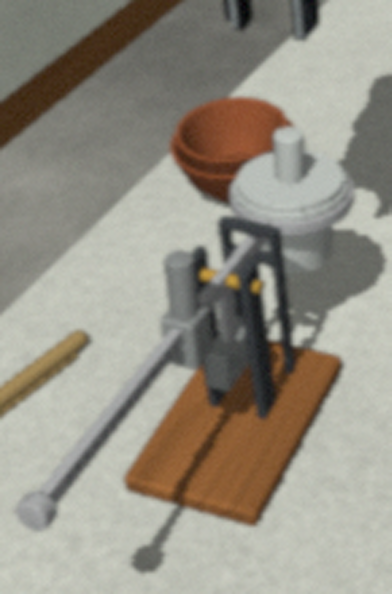

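```bash
python3 -m creep '[[[0,-1,-0.3,0,0,-0.17,0.5],[0,-3,-0.6,0,0,-0.34,0.5],[0,-5.5,-0.9,0,0,-0.51,0.5],[0,-8,-0.9,0,0,-0.68,0.5],[0,-10.5,-0.9,0,0,-0.85,0.5],[0,-13,-0.9,0,0,-1.02,0.5],[0,-15,-0.9,0,0,-1.19,0.5],[0,-16.2,-0.9,0,0,-1.36,0.5],[0,-16.6,-0.9,0,0,-1.5,0.5],[0,-16.6,-0.9,0,0,-1.57,0.5]]]'
python3 -m creep '[[[0,0,0,0,0,0,0.5],[0,0,0,0,0,0,0.5]]]'
python3 - <<'E'
from ov import *
o=bot.get_obs();p=o["eef_pos"];print(o["q"].round(2),p)
print(delta([.5788,.136,.20],down_R(.106+np.pi/2)))
im,d=bot.read_camera("side");cv2.imwrite("pics/side10.png",im)
# predicted knob: axis 
u=np.array([-.1065,.9943,0]);piv=np.array([.5837,.0899,.150]);t=-.09
def P(s,h):return piv+u*(s*np.cos(t)+h*np.sin(t))+np.array([0,0,-s*np.sin(t)+h*np.cos(t)])
it=[(np.array([P(.05,.015),P(.05,.061)]),(0,0,255)),(np.array([P(.0,.007),P(.244,.007)]),(0,255,0)),(np.array([p,p+[0,0,-.1]]),(255,0,0))]
overlay("side",im,it,(110,265,140,370),2.6,"pics/ov10.png")
E
```

```text
t: 14.62
eef_pos: [0.5783, 0.136, 0.2981]
tool_rot: [-0.001, 0.668, 0.744, -0.001]
contact_force: [0.8, -0.4, 0.0]
gripper_width: 0.501
t: 14.88
eef_pos: [0.5788, 0.1355, 0.2987]
tool_rot: [-0.0, 0.67, 0.742, -0.0]
contact_force: [-0.1, -0.7, -0.0]
gripper_width: 0.498
[ 0.31  0.41 -0.86  1.63  0.32  1.25  1.06] [0.57880541 0.13546253 0.29873292]
[ 5.400e-02  1.500e-02  9.873e+00 -1.000e-03  0.000e+00 -3.000e-03]
```

View pics/ov10.png

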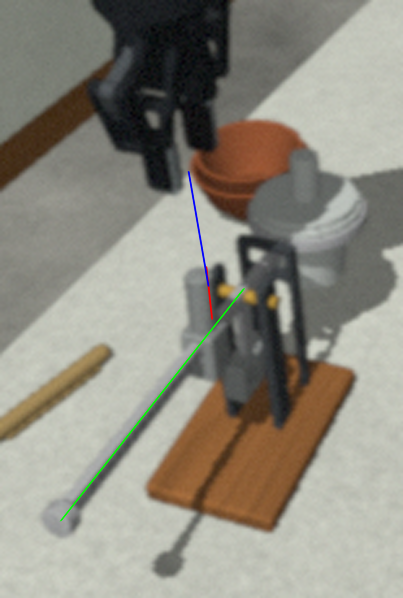

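```bash
cat > sc.py <<'E'
from ov import *
yaw=.107;piv=np.array([.5837,.0899,.150])
def P(s,h,t,lat=0,pv=piv):
    R=scaleR(yaw,t);return pv+R@np.array([lat,s,h])
E
python3 - <<'E'
from sc import *
for s in(.05,.055,.06,.065):print(s,proj("side",P(s,.061,-.09)),proj("top",P(s,.061,.09)))
im=cv2.imread("pics/top0.png");it=[]
for s,c in((.05,(0,0,255)),(.06,(0,255,0))):
    R=scaleR(yaw,.09);it+=[(disk(P(s,.061,.09),.01,R),c)]
it+=[(np.array([P(.0,.007,.09),P(.244,.007,.09)]),(0,255,0))]
overlay("top",im,it,(55,200,165,225),5.5,"pics/ovt.png")
im=cv2.imread("pics/side9.png");it=[]
for s,c in((.05,(0,0,255)),(.06,(0,255,0))):
    R=scaleR(yaw,-.09);it+=[(disk(P(s,.061,-.09),.01,R),c)]
it+=[(np.array([P(.0,.007,-.09),P(.244,.007,-.09)]),(0,255,0))]
overlay("side",im,it,(115,260,220,360),4,"pics/ovs.png")
E
```

```text
0.05 [[188.68013337 241.9319246 ]] [[135.87713592 188.56708104]]
0.055 [[187.38153503 243.45166657]] [[133.50460972 188.93885041]]
0.06 [[186.07052573 244.98593301]] [[131.13377304 189.31035504]]
0.065 [[184.74692669 246.53493314]] [[128.76462408 189.68159521]]
```

View pics/ovt.png

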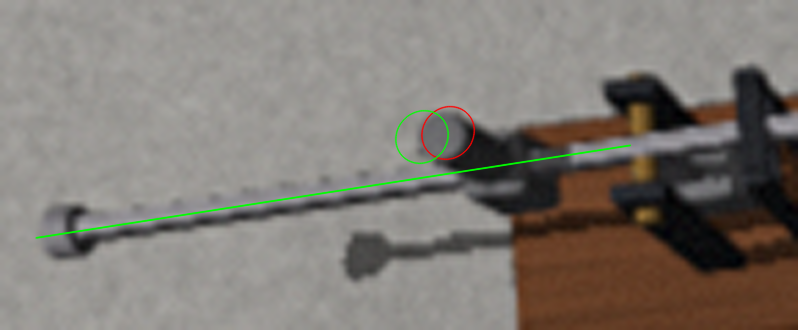

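View pics/ovs.png

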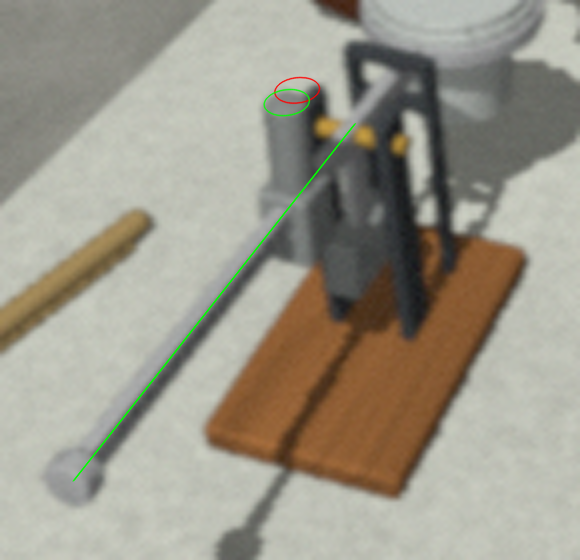

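```bash
python3 -m creep '[[[0.4,0,1.5,0,0,0,0.5],[0.4,0,4,0,0,0,0.5],[0.4,0,6,0,0,0,0.5],[0.4,0,7,0,0,0,0.5],[0.4,0,7,0,0,0,0.5]]]'
python3 - <<'E'
from sc import *
o=bot.get_obs();p=o["eef_pos"];print(p)
im,d=bot.read_camera("side");cv2.imwrite("pics/side11.png",im)
overlay("side",im,[],(150,240,190,300),5.4,"pics/ov11.png")
E
```

```text
t: 15.55
eef_pos: [0.5783, 0.1395, 0.2285]
tool_rot: [-0.0, 0.669, 0.743, -0.001]
contact_force: [-0.4, -0.2, 0.6]
gripper_width: 0.504
[0.57828457 0.13953651 0.22854666]
```

View pics/ov11.png

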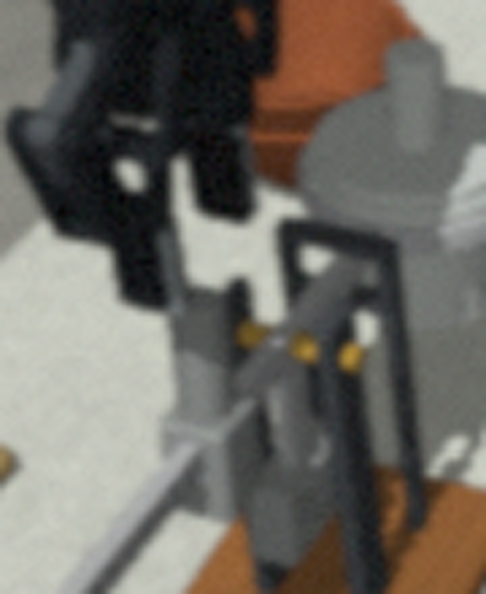

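Run:
```python
from sc import *
o=bot.get_obs();p=o["eef_pos"];X=toolR().as_matrix();im=cv2.imread("pics/side11.png")
it=[]
for s in(-1,1):
    c=p+s*.0213*X[:,0]+[0,0,.006]
    it.append((np.array([c-.011*X[:,1],c+.011*X[:,1],c+.011*X[:,1]+[0,0,.03],c-.011*X[:,1]+[0,0,.03]]),(0,255,255)))
R=scaleR(yaw,-.09)
for s,c in((.05,(0,0,255)),(.056,(0,255,0))): it+=[(disk(P(s,.061,-.09),.01,R),c)]
overlay("side",im,it,(150,240,190,300),5.4,"pics/ov11b.png");print(proj("side",p))
```

```text
[[185.9450451 237.8892647]]
```

View pics/ov11b.png

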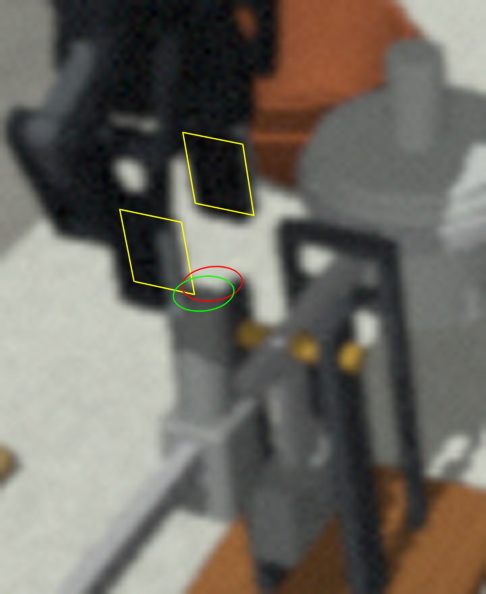

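```bash
python3 -m creep '[[[0.2,0,0.8,0,0,0,0.5],[0.2,0,1.6,0,0,0,0.5],[0.2,0,2.4,0,0,0,0.5],[0.2,0,3.2,0,0,0,0.5],[0.2,0,3.6,0,0,0,0.5],[0.2,0,3.6,0,0,0,0.5]]]'
python3 - <<'E'
from sc import *
o=bot.get_obs();p=o["eef_pos"];print(p,o["contact_force"])
im,d=bot.read_camera("side");cv2.imwrite("pics/side12.png",im)
overlay("side",im,[],(150,240,190,300),5.4,"pics/ov12.png")
E
```

```text
t: 16.35
eef_pos: [0.5783, 0.1416, 0.193]
tool_rot: [-0.0, 0.669, 0.743, -0.0]
contact_force: [-0.8, -0.0, 0.0]
gripper_width: 0.499
[0.57826012 0.14157848 0.19295715] [-0.79361125 -0.00192476  0.04015644]
```

View pics/ov12.png

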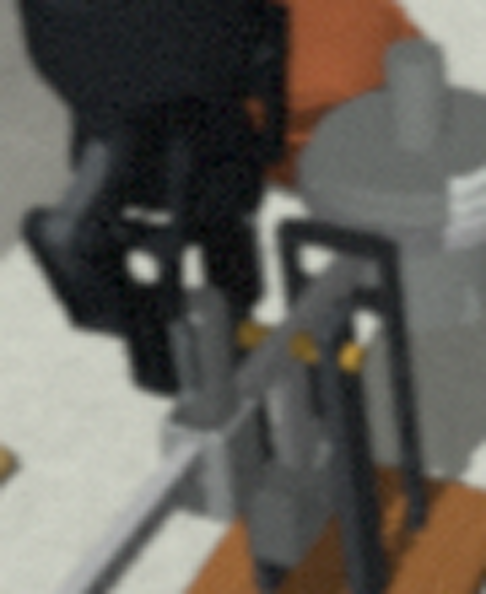

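```bash
python3 -m creep '[[[0.3,0,0,0,0,0,0.5],[0.6,0,0,0,0,0,0.5],[0.9,0,0,0,0,0,0.5],[1.2,0,0,0,0,0,0.5],[1.5,0,0,0,0,0,0.5],[1.9,0,0,0,0,0,0.5],[2.3,0,0,0,0,0,0.5],[2.7,0,0,0,0,0,0.5]]]'
python3 -m creep '[[[0.5,0,0,0,0,0,0.5],[1,0,0,0,0,0,0.5],[1.5,0,0,0,0,0,0.5],[2,0,0,0,0,0,0.5],[2.5,0,0,0,0,0,0.5],[3,0,0,0,0,0,0.5]]]'
python3 - <<'E'
from sc import *
o=bot.get_obs();p=o["eef_pos"];print(p,o["contact_force"])
im,d=bot.read_camera("side");cv2.imwrite("pics/side13.png",im)
overlay("side",im,[],(110,265,140,370),2.6,"pics/ov13.png")
E
```

```text
t: 17.4
eef_pos: [0.5756, 0.1688, 0.1933]
tool_rot: [0.0, 0.669, 0.743, 0.0]
contact_force: [0.9, -0.9, -0.0]
gripper_width: 0.501
t: 18.15
eef_pos: [0.5724, 0.1986, 0.1932]
tool_rot: [-0.0, 0.669, 0.743, -0.0]
contact_force: [2.3, -1.7, -1.1]
gripper_width: 0.497
[0.57239658 0.19863342 0.19324022] [ 2.32306515 -1.72642375 -1.08414353]
```

View pics/ov13.png

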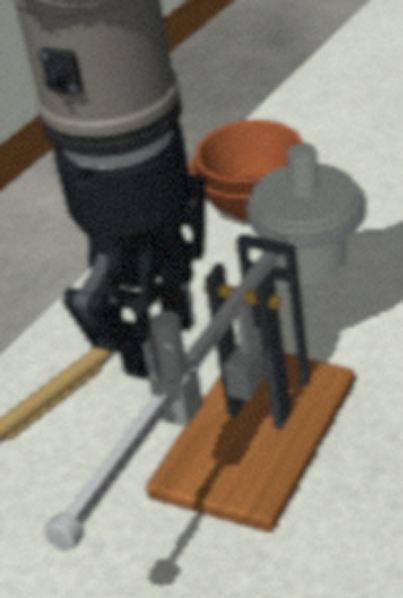

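```bash
python3 -m creep '[[[-0.4,0,0,0,0,0,0.5],[-0.8,0,0,0,0,0,0.5],[-1.1,0,0,0,0,0,0.5],[-1.1,0,0,0,0,0,0.5],[-1.1,0,0,0,0,0,0.5],[-1.1,0,0,0,0,0,0.5],[-1.1,0,0,0,0,0,0.5],[-1.1,0,0,0,0,0,0.5]]]'
python3 - <<'E'
from sc import *
o=bot.get_obs();p=o["eef_pos"];print(p,o["contact_force"])
im,d=bot.read_camera("side");cv2.imwrite("pics/side14.png",im)
it=[]
for t,c in((-.09,(0,0,255)),(0,(0,255,0)),(.09,(255,0,0))): it.append((np.array([P(.13,.007,t),P(.244,.007,t)]),c))
overlay("side",im,it,(110,265,140,370),2.6,"pics/ov14.png")
E
```

```text
t: 19.2
eef_pos: [0.5736, 0.1875, 0.1933]
tool_rot: [-0.0, 0.669, 0.743, 0.0]
contact_force: [-0.3, 0.6, 0.2]
gripper_width: 0.494
[0.57362481 0.18749174 0.19330606] [-0.2685864   0.63562607  0.22550667]
```

View pics/ov14.png

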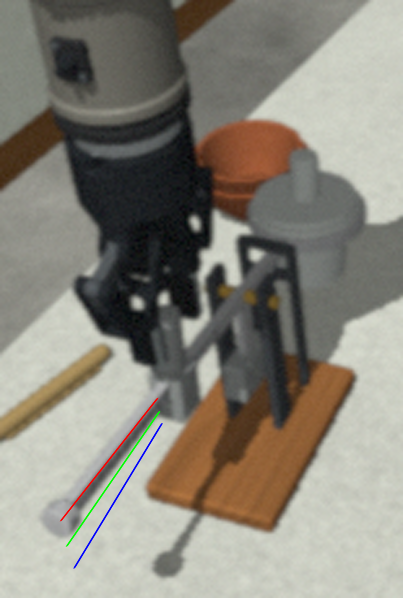

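```bash
cat > tilt.py <<'E'
from sc import *
def endpos(im,ref,c,hw=11):
    T=ref[c[1]-hw:c[1]+hw+1,c[0]-hw:c[0]+hw+1]
    S=im[320:372,118:165] if im.shape[0]==420 else im
    r=cv2.matchTemplate(S,T,cv2.TM_CCOEFF_NORMED);_,v,_,l=cv2.minMaxLoc(r);x,y=l
    def sub(a,b,c):return 0 if a+c-2*b==0 else .5*(a-c)/(a-2*b+c)
    dx=sub(r[y,x-1],r[y,x],r[y,x+1]) if 0<x<r.shape[1]-1 else 0
    dy=sub(r[y-1,x],r[y,x],r[y+1,x]) if 0<y<r.shape[0]-1 else 0
    return np.array([118+hw+x+dx,320+hw+y+dy]),v
def tiltof(im):
    r0=cv2.imread("pics/side0.png");r9=cv2.imread("pics/side9.png")
    a,va=endpos(r0,r9,(134,337),8)   # +.09
    b=np.array([134.,337.])          # -.09
    p,v=endpos(im,r9,(134,337),8)
    u=a-b;k=(p-b)@u/(u@u);return -.09+.18*k,p,v,a,va
E
python3 -m creep '[[[0.4,0,0,0,0,0,0.5],[0.8,0,0,0,0,0,0.5],[1.1,0,0,0,0,0,0.5],[1.4,0,0,0,0,0,0.5],[1.7,0,0,0,0,0,0.5],[2.1,0,0,0,0,0,0.5],[1.8,0,0,0,0,0,0.5],[1.4,0,0,0,0,0,0.5],[1,0,0,0,0,0,0.5],[1,0,0,0,0,0,0.5]]]'
python3 -m creep '[[[0,0,0,0,0,0,0.5],[0,0,0,0,0,0,0.5],[0,0,0,0,0,0,0.5],[0,0,0,0,0,0,0.5],[0,0,0,0,0,0,0.5],[0,0,0,0,0,0,0.5]]]'
python3 - <<'E'
from tilt import *
print(tiltof(cv2.imread("pics/side14.png")),tiltof(cv2.imread("pics/side13.png")),tiltof(cv2.imread("pics/side7.png")))
o=bot.get_obs();p=o["eef_pos"];print(p,o["contact_force"])
im,d=bot.read_camera("side");cv2.imwrite("pics/side15.png",im);print(tiltof(im))
overlay("side",im,[],(110,265,140,370),2.6,"pics/ov15.png")
E
```

```text
t: 20.5
eef_pos: [0.5728, 0.1967, 0.1934]
tool_rot: [0.0, 0.67, 0.743, -0.0]
contact_force: [-0.1, 0.2, -0.5]
gripper_width: 0.505
t: 21.25
eef_pos: [0.5726, 0.1973, 0.1933]
tool_rot: [-0.0, 0.669, 0.743, -0.0]
contact_force: [0.6, 1.1, -0.0]
gripper_width: 0.501
(np.float64(-0.09012864996531389), array([134.00171, 336.9866 ], dtype=float32), 0.9967613220214844, array([138.80101, 353.67377], dtype=float32), 0.9113337993621826) (np.float64(-0.034111640589708066), array([135.18126, 342.26614], dtype=float32), 0.9755823612213135, array([138.80101, 353.67377], dtype=float32), 0.9113337993621826) (np.float64(-0.040467627180699024), array([134.89708, 341.7104 ], dtype=float32), 0.978509247303009, array([138.80101, 353.67377], dtype=float32), 0.9113337993621826)
[0.57257333 0.19734677 0.19328626] [ 0.63252224  1.08047216 -0.03805808]
(np.float64(-0.05646724306294345), array([134.4975, 340.2205], dtype=float32), 0.956950843334198, array([138.80101, 353.67377], dtype=float32), 0.9113337993621826)
```

View pics/ov15.png

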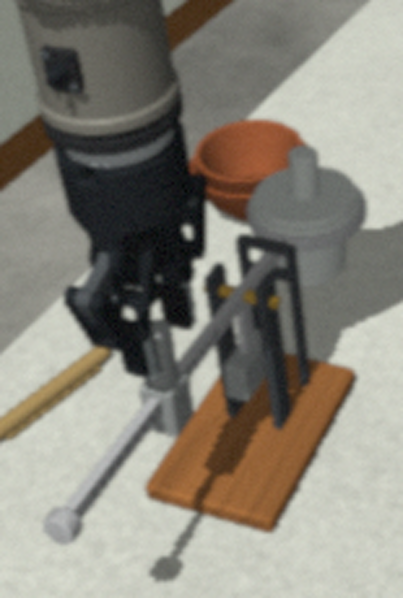

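```bash
python3 - <<'E'
from tilt import *
for i in range(2):
    im,d=bot.read_camera("side");print(tiltof(im)[:3])
E
python3 -m creep '[[[0.4,0,0,0,0,0,0.5],[0.8,0,0,0,0,0,0.5],[1.1,0,0,0,0,0,0.5],[1.3,0,0,0,0,0,0.5],[1.5,0,0,0,0,0,0.5],[1.7,0,0,0,0,0,0.5],[1.9,0,0,0,0,0,0.5],[1.6,0,0,0,0,0,0.5],[1.2,0,0,0,0,0,0.5],[0.8,0,0,0,0,0,0.5]]]'
python3 -m creep '[[[0,0,0,0,0,0,0.5],[0,0,0,0,0,0,0.5],[0,0,0,0,0,0,0.5],[0,0,0,0,0,0,0.5],[0,0,0,0,0,0,0.5],[0,0,0,0,0,0,0.5],[0,0,0,0,0,0,0.5],[0,0,0,0,0,0,0.5]]]'
python3 - <<'E'
from tilt import *
o=bot.get_obs();p=o["eef_pos"];print(p,o["contact_force"])
for i in range(3):
    im,d=bot.read_camera("side");print(tiltof(im)[:3])
cv2.imwrite("pics/side16.png",im)
overlay("side",im,[],(110,265,140,370),2.6,"pics/ov16.png")
E
```

```text
(np.float64(-0.056653558790904446), array([134.4858 , 340.20517], dtype=float32), 0.9575329422950745)
(np.float64(-0.06250830633578584), array([134.9527 , 339.48343], dtype=float32), 0.958044171333313)
t: 22.65
eef_pos: [0.5718, 0.2052, 0.1935]
tool_rot: [-0.0, 0.669, 0.743, 0.0]
contact_force: [-0.8, -0.2, -0.2]
gripper_width: 0.5
t: 23.65
eef_pos: [0.5717, 0.2053, 0.1933]
tool_rot: [0.0, 0.669, 0.743, 0.0]
contact_force: [0.8, -0.5, 0.2]
gripper_width: 0.502
[0.5717462  0.20529617 0.19331294] [ 0.75591584 -0.53312593  0.15714398]
(np.float64(-0.009450826455474598), array([136.04343, 344.49167], dtype=float32), 0.9574853181838989)
(np.float64(-0.009737268271590035), array([136.01836, 344.47015], dtype=float32), 0.9572765231132507)
(np.float64(-0.009952502100037855), array([136.0059 , 344.45215], dtype=float32), 0.9570144414901733)
```

View pics/ov16.png

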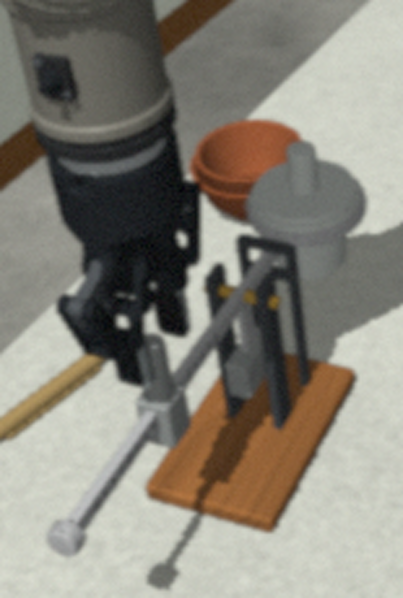

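Run:
```python
from tilt import *
q=[proj("side",P(.24,0,t))[0] for t in(-.09,-.045,0,.045,.09)];print(np.array(q))
u=q[4]-q[0]
for x in q: print(-.09+.18*((x-q[0])@u)/(u@u))
ims=[]
for f in("side9","side14","side16","side0"):
    im=cv2.imread(f"pics/{f}.png");ims.append(cv2.resize(im[322:368,118:158],None,fx=5,fy=5,interpolation=cv2.INTER_CUBIC))
cv2.imwrite("pics/ends.png",np.hstack(ims))
# beam line fit by depth: side16
```

```text
[[134.92110172 340.88940896]
 [136.03700839 345.62834119]
 [137.30460347 350.05787605]
 [138.71569991 354.17018621]
 [140.26172805 357.9594097 ]]
-0.09
-0.04113089559464972
0.0052223719054019235
0.04896002174823283
0.09
```

View pics/ends.png

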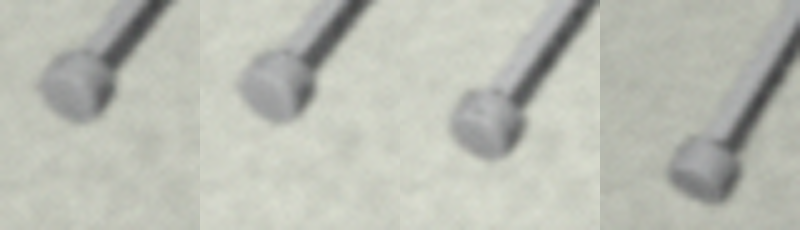

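```bash
cat >> tilt.py <<'E'
from scipy.optimize import brentq
def tilt2(im):
    """true tilt from row, model curve with anchored offset"""
    r9=cv2.imread("pics/side9.png");r0=cv2.imread("pics/side0.png")
    p,v=endpos(im,r9,(134,337),8);a,_=endpos(r0,r9,(134,337),8)
    g=lambda t:proj("side",P(.24,0,t))[0][1]
    f=lambda t:337+(g(t)-g(-.09))/(g(.09)-g(-.09))*(a[1]-337)-p[1]
    return brentq(f,-.13,.13)
E
python3 -m creep '[[[0.4,0,0,0,0,0,0.5],[0.7,0,0,0,0,0,0.5],[1,0,0,0,0,0,0.5],[1.15,0,0,0,0,0,0.5],[1.25,0,0,0,0,0,0.5],[1.35,0,0,0,0,0,0.5],[1.2,0,0,0,0,0,0.5],[0.9,0,0,0,0,0,0.5],[0.5,0,0,0,0,0,0.5],[0.2,0,0,0,0,0,0.5]]]'
python3 -m creep '[[[0,0,0,0,0,0,0.5],[0,0,0,0,0,0,0.5],[0,0,0,0,0,0,0.5],[0,0,0,0,0,0,0.5],[0,0,0,0,0,0,0.5],[0,0,0,0,0,0,0.5],[0,0,0,0,0,0,0.5],[0,0,0,0,0,0,0.5]]]'
python3 - <<'E'
from tilt import *
print(tilt2(cv2.imread("pics/side16.png")),tilt2(cv2.imread("pics/side15.png")))
o=bot.get_obs();p=o["eef_pos"];print(p,o["contact_force"])
for i in range(3):
    im,d=bot.read_camera("side");print(tilt2(im))
cv2.imwrite("pics/side17.png",im);np.save("pics/side17d.npy",d)
overlay("side",im,[],(150,240,190,300),5.4,"pics/ov17.png")
# depth slope
for f in("side0","side9","side17"):
    W=cloud("side",np.load(f"pics/{f}d.npy"))[190:372,120:245].reshape(-1,3);W=W[~np.isnan(W[:,0])]
    s=(W-piv)[:,:2]@np.array([-np.sin(yaw),np.cos(yaw)]);l=(W-piv)[:,:2]@np.array([np.cos(yaw),np.sin(yaw)])
    k=(s>.15)&(s<.225)&(abs(l)<.006)&(W[:,2]>.10)
    A=np.polyfit(s[k],W[k,2],1);print(f,k.sum(),A,np.median(W[k,2]))
E
```

```text
t: 25.05
eef_pos: [0.5716, 0.2067, 0.1933]
tool_rot: [0.0, 0.67, 0.743, -0.0]
contact_force: [-0.3, 0.2, 0.4]
gripper_width: 0.502
t: 26.05
eef_pos: [0.5715, 0.2073, 0.1933]
tool_rot: [0.0, 0.669, 0.743, 0.0]
contact_force: [0.0, 0.1, 0.2]
gripper_width: 0.499
-0.01600268794375007 -0.05900299112978668
[0.57154296 0.2072821  0.1933093 ] [0.04601551 0.11572248 0.17859338]
-0.016212043583419065
-0.016183513775187473
-0.016038600770952996
side0 277 [-0.09411099  0.15412913] 0.1372703276992583
side9 281 [0.0894669  0.15321742] 0.1711454935615143
side17 982 [-2.65417695  0.71891484] 0.2945377278762453
```

View pics/ov17.png

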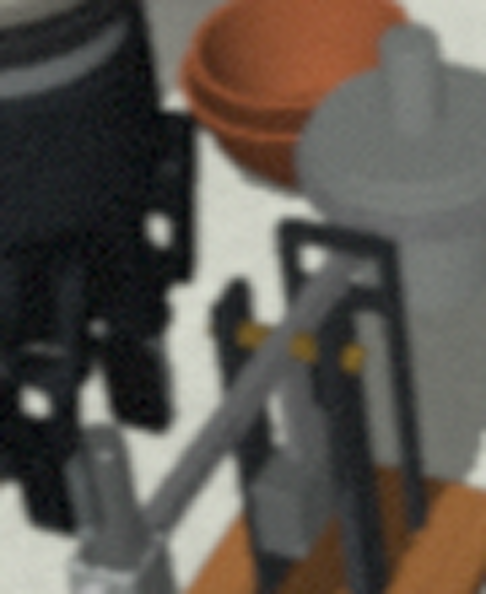

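```bash
cat >> tilt.py <<'E'
def tiltd(d):
    W=cloud("side",d)[190:372,120:245].reshape(-1,3);W=W[~np.isnan(W[:,0])]
    s=(W-piv)[:,:2]@np.array([-np.sin(yaw),np.cos(yaw)]);l=(W-piv)[:,:2]@np.array([np.cos(yaw),np.sin(yaw)])
    k=(s>.15)&(s<.225)&(abs(l)<.006)&(abs(W[:,2]-.155)<.03)
    A=np.polyfit(s[k],W[k,2],1);r=W[k,2]-np.polyval(A,s[k]);g=abs(r)<.004
    A=np.polyfit(s[k][g],W[k,2][g],1);return -A[0],np.median(W[k,2][g]),g.sum()
E
python3 -m creep '[[[0.4,0,0,0,0,0,0.5],[0.8,0,0,0,0,0,0.5],[1,0,0,0,0,0,0.5],[1.2,0,0,0,0,0,0.5],[1.35,0,0,0,0,0,0.5],[1.45,0,0,0,0,0,0.5],[1.2,0,0,0,0,0,0.5],[0.9,0,0,0,0,0,0.5],[0.5,0,0,0,0,0,0.5],[0.3,0,0,0,0,0,0.5]]]'
python3 -m creep '[[[0,0,0,0,0,0,0.5],[0,0,0,0,0,0,0.5],[0,0,0,0,0,0,0.5],[0,0,0,0,0,0,0.5],[0,0,0,0,0,0,0.5],[0,0,0,0,0,0,0.5],[0,0,0,0,0,0,0.5],[0,0,0,0,0,0,0.5]]]'
python3 - <<'E'
from tilt import *
print(tiltd(np.load("pics/side17d.npy")),[tiltd(np.load(f"pics/{f}d.npy")) for f in("side0","side9")])
o=bot.get_obs();p=o["eef_pos"];print(p,o["contact_force"])
for i in range(3):
    im,d=bot.read_camera("side");print(tilt2(im),tiltd(d))
cv2.imwrite("pics/side18.png",im);np.save("pics/side18d.npy",d)
E
```

```text
t: 27.45
eef_pos: [0.5714, 0.2099, 0.1934]
tool_rot: [0.0, 0.67, 0.743, 0.0]
contact_force: [0.2, 0.6, 0.3]
gripper_width: 0.503
t: 28.45
eef_pos: [0.5712, 0.2102, 0.1933]
tool_rot: [0.0, 0.669, 0.743, -0.0]
contact_force: [0.0, -0.8, 0.5]
gripper_width: 0.499
(np.float64(-0.007496194216686243), np.float64(0.15755363435662434), np.int64(144)) [(np.float64(0.06289796342627796), np.float64(0.1375392362052903), np.int64(149)), (np.float64(-0.09561173131737188), np.float64(0.17097588041121464), np.int64(146))]
[0.57122751 0.2102383  0.19329562] [ 0.03418236 -0.84657431  0.5271803 ]
0.005055119423024886 (np.float64(0.003394144967598695), np.float64(0.15377183709327696), np.int64(143))
0.004737271457029676 (np.float64(0.025521714153730165), np.float64(0.15434215795659767), np.int64(148))
0.005212446853718243 (np.float64(0.006721033229749895), np.float64(0.15432431083169973), np.int64(149))
```

```bash
python3 -m creep '[[[0,0,-0.8,0,0,0,0.5],[0,0,-2,0,0,0,0.5],[0,0,-4,0,0,0,0.5],[0,0,-6,0,0,0,0.5],[0,0,-9,0,0,0,0.5],[0,0,-12,0,0,0,0.5],[0,0,-14,0,0,0,0.5],[0,0,-15,0,0,0,0.5],[0,0,-15,0,0,0,0.5]]]'
python3 - <<'E'
from tilt import *
zz=[];tt=[]
for i in range(8):
    im,d=bot.read_camera("side");tt.append(tilt2(im));zz.append(tiltd(d)[1])
print(np.round(tt,4),np.mean(zz),(np.mean(zz)-.15425)/(-.0335/.18))
cv2.imwrite("pics/side19.png",im);np.save("pics/side19d.npy",d)
z0=[tiltd(np.load(f"pics/{f}d.npy"))[1] for f in("side9","side14","side0") if __import__('os').path.exists(f"pics/{f}d.npy")];print(z0)
overlay("side",im,[(np.array([P(-.08,.007,0),P(.24,.007,0)]),(0,255,0))],(110,265,140,370),2.6,"pics/ov19.png")
E
```

```text
t: 29.72
eef_pos: [0.5713, 0.2103, 0.3436]
tool_rot: [0.0, 0.669, 0.743, 0.0]
contact_force: [0.2, -0.3, -1.1]
gripper_width: 0.501
[0.0049 0.0049 0.0049 0.005  0.0051 0.0051 0.0049 0.0051] 0.1540977942398164 0.0008178219950163534
[np.float64(0.17097588041121464), np.float64(0.1375392362052903)]
```

View pics/ov19.png

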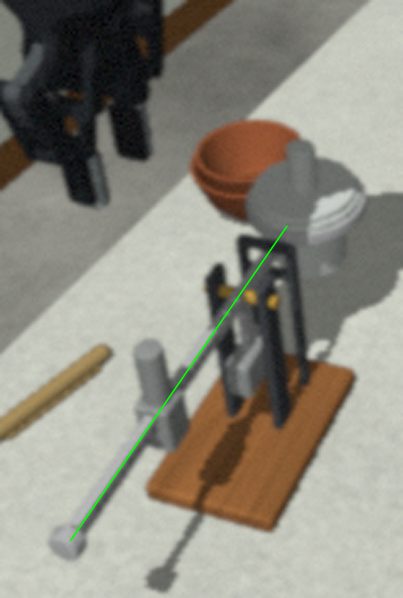

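```bash
python3 -m creep '[[[2,0,0,0,0,0,0.5],[5,0,0,0,0,0,0.5],[9,0,0,0,0,0,0.5],[13,0,0,0,0,0,0.5],[17,0,0,0,0,0,0.5],[21,0,0,0,0,0,0.5],[24,0,0,0,0,0,0.5],[25,0,0,0,0,0,0.5],[25,0,0,0,0,0,0.5]]]'
python3 - <<'E'
from tilt import *
im,d=bot.read_camera("side");print(tilt2(im),tiltd(d))
W=cloud("side",d).reshape(-1,3);
R=scaleR(yaw,0)
overlay("side",im,[],(180,270,160,250),6,"pics/ov20.png")
it=bot.read_camera("top");np.save("pics/top20d.npy",it[1]);cv2.imwrite("pics/top20.png",it[0])
overlay("top",it[0],[],(55,265,150,235),3.8,"pics/ovt20.png")
# side: z along line: end region vs ring
W=W[~np.isnan(W[:,0])];s=(W-piv)[:,:2]@R[:2,1];l=(W-piv)[:,:2]@R[:2,0]
lid=(np.hypot(s+.12,l)>.02)&(np.hypot(s+.12,l)<.042)&(W[:,2]>.14)&(W[:,2]<.19)
A=np.c_[s[lid],l[lid],np.ones(lid.sum())];print("lid plane",np.linalg.lstsq(A,W[lid,2],rcond=None)[0],lid.sum())
E
```

```text
t: 31.25
eef_pos: [0.5446, 0.4597, 0.3431]
tool_rot: [-0.0, 0.669, 0.743, -0.0]
contact_force: [-0.1, -1.1, -0.4]
gripper_width: 0.501Traceback (most recent call last):
  File "<stdin>", line 2, in <module>
  File "tilt.py", line 23, in tilt2
    return brentq(f,-.13,.13)
    r = _zeros._brentq(f, a, b, xtol, rtol, maxiter, args, full_output, disp)
ValueError: f(a) and f(b) must have different signs
```

Run:
```python
from tilt import *
im,d=bot.read_camera("side");cv2.imwrite("pics/side20.png",im)
it=bot.read_camera("top");np.save("pics/top20d.npy",it[1]);cv2.imwrite("pics/top20.png",it[0])
R=scaleR(yaw,0)
W=cloud("top",it[1]).reshape(-1,3);W=W[~np.isnan(W[:,0])];s=(W-piv)[:,:2]@R[:2,1];l=(W-piv)[:,:2]@R[:2,0]
r=np.hypot(s+.122,l-.001)
lid=(r>.02)&(r<.038)&(W[:,2]>.15)&(W[:,2]<.19)
A=np.c_[s[lid],l[lid],np.ones(lid.sum())];print("lid plane",np.linalg.lstsq(A,W[lid,2],rcond=None)[0],lid.sum())
overlay("top",it[0],[],(55,265,150,235),3.8,"pics/ovt20.png")
```

```text
lid plane [-0.00296114 -0.00467474  0.16882992] 682
```

View pics/side20.png

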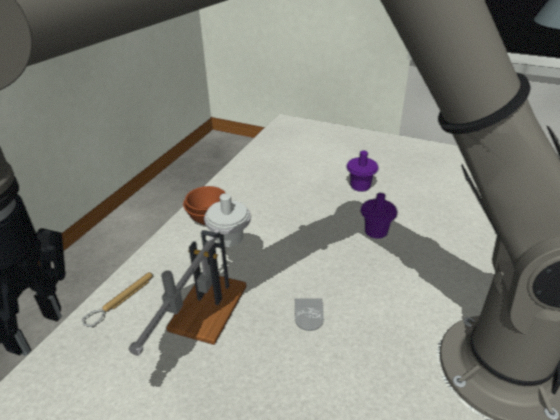

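View pics/ovt20.png

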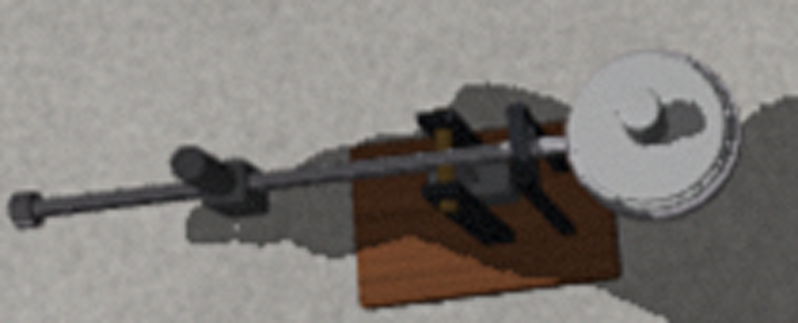

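The tub is seated and concentric in the ring. Its lid plane is level, with a slope of about 3 mrad along the beam, and the robot is well clear. The side-view tilt reading failed this time only because the beam's end knob was in the arm's shadow. I'm handing in.

Run:
```python
from station import bot
print(bot.get_obs()["t"]);print(bot.hand_in())
```

```text
31.4
the job is handed in; nothing more can be done
None
```

I hung the white tub by its collar in the ring and balanced the beam with the poise. The job was handed in at 31.4 s, balanced and with the robot touching nothing; no verdict was reported.

**How it was done:** I gripped the tub by its knob, lowered it into the ring until the collar carried the beam nearly to its lower stop, then let go. To move the poise I straddled its knob with the fingers held apart and nudged it outwards without squeezing. After each nudge I backed off and read the tilt. One nudge of 2–3 mm did not move the poise; the next one did.

**Last checks:**
- **Tilt:** the end-knob position in the side picture gave +0.005 rad, steady over eight frames. The beam's height in the depth data gave +0.001 rad, and the tub's lid seen from above gave about +0.003 rad. The beam's slope fitted from the depth data was too noisy to use.
- **Seating:** the top and side pictures show the tub upright and concentric in the ring. I saw no sign that the bowls, rib or loop tool had moved.
- **Failed check:** after the final retreat, the side-picture tilt reading could not be repeated, because the arm's shadow fell on the beam's end knob. Only the lid reading from above, taken after that, confirms the final state.
- **Forces:** the wrist never read more than about 6 N. That was while gripping the tub on the bench. Near the scale the readings stayed at a few newtons.

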